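# Unstack the waxed cheeses onto their colour-matched boards

## Task

Two little stacks of waxed cheeses, a small one on a large one, stand on the packing bench among four round presentation boards. Take the stacks apart and set every cheese down, without dropping it, upright in the middle of the board whose rim has the colour of its wax. Leave the label roll and the tape roll where they lie.

Things in the scene. Friction and masses are not known exactly. Their poses are not given: they have to be found in the camera images.
- cheese_red_mid (a point): small drum-shaped cheese in red wax with a plain pale paper disc on its top, 66 mm in diameter, 44 mm high, loose, about 0.16 kg; the point is its centre, 22 mm above its underside; z is its own upward axis. It stands on the bench at the start, with one of the two small cheeses (green or black) on top of it.
- cheese_yellow_mid (a point): small drum-shaped cheese in yellow wax with a plain pale paper disc on its top, 66 mm in diameter, 44 mm high, loose, about 0.16 kg; the point is its centre, 22 mm above its underside; z is its own upward axis. It stands on the bench at the start, with one of the two small cheeses (green or black) on top of it.
- cheese_green_mid (a point): small drum-shaped cheese in green wax with a plain pale paper disc on its top, 48 mm in diameter, 44 mm high, loose, about 0.085 kg; the point is its centre, 22 mm above its underside; z is its own upward axis. At the start it stands on top of one of the two large cheeses (red or yellow), within about 6 mm of its middle.
- cheese_black_mid (a point): small drum-shaped cheese in black wax with a plain pale paper disc on its top, 48 mm in diameter, 44 mm high, loose, about 0.085 kg; the point is its centre, 22 mm above its underside; z is its own upward axis. At the start it stands on top of one of the two large cheeses (red or yellow), within about 6 mm of its middle.
- board_red: round flat presentation board fixed to the bench, 90 mm in diameter, 4 mm thick, pale in the middle (70 mm) with a red rim; origin at the centre of its underside, so its top is 4 mm above it; z up
- board_yellow: round flat presentation board fixed to the bench, 90 mm in diameter, 4 mm thick, pale in the middle (70 mm) with a yellow rim; origin at the centre of its underside, so its top is 4 mm above it; z up
- board_green: round flat presentation board fixed to the bench, 90 mm in diameter, 4 mm thick, pale in the middle (70 mm) with a green rim; origin at the centre of its underside, so its top is 4 mm above it; z up
- board_black: round flat presentation board fixed to the bench, 90 mm in diameter, 4 mm thick, pale in the middle (70 mm) with a black rim; origin at the centre of its underside, so its top is 4 mm above it; z up
- label_roll_mid (a point): bystander: white roll of labels lying flat, 75x67x30 mm, loose; the point is its centre, 15 mm up
- tape_mid (a point): bystander: roll of brown packing tape lying flat, 92x90x48 mm, loose; the point is its centre, 24 mm up

How it is judged:
By the outcome, as a careful person would: the job done as asked, in the order asked, and still so for the second after the job is handed in, with the robot touching nothing.
It also fails if it takes over 99 s, if anything falls off the work surface, if the arm or the gripper's body presses on something with over 40 N, if the wrist force passes 120 N, or if a joint passes its speed limit or range.

## Robot

A 6-joint arm with a two-finger parallel gripper is mounted at the origin on a cart in front of the work surface, level with it; the furniture and walls round the work are solid. World frame = base frame: x ahead of the robot, y to its left, z up, the work surface at z = 0. Lengths are in m, angles in degrees, forces in N, time in s.
With the tool pointing down it reaches from about 0.4 to 0.825 m from the base axis. Payload 7 kg.
Tool frame: the origin (TCP) lies between the finger pads; the fingertips stand ctrl.nose_length ahead of it and the grasp point (between the pads) lies 2 mm behind it (ctrl.nose_length is the distance from the TCP to the fingertips, in m); z points along the fingers, y is the line along which they close (so a half turn about z gives the same grasp; the last joint's range is limited). The gripper opens to 88 mm and grips with 3 to 60 N. Pads are 19 mm wide; open, the fingers measure 130 mm over their backs; the gripper's body (78 mm by 193 mm) begins 47 mm behind the grasp point.
Start: joints at [92.367, 20.546, 0.682, 0, -70.136, -16.507], TCP at [0.165, 0.655, 0.244] pointing down, gripper open.
Joint ranges: [-176.03, 176.03], [-82.01, 121.73], [-58.28, 71.71], [-173.87, 95.51], [-174.79, -0.11], [-173.66, 173.66]. Speed limits (degrees/s): [136.94, 136.94, 172.46, 180, 180, 180].

## Interface

Orientations are given as [roll, pitch, yaw] about the fixed x, y, z axes, in that order (R = Rz(yaw) Ry(pitch) Rx(roll)).
In Python, from plant import ctrl gives the robot as it stands.
- The arm moves only by the tool apply_moves, never from a script. Its argument "commands" is a list of rows, each a list of 3 entries, a list of its own where there are three numbers: the shift along the world's x, y, z in cm, then the turn about the world's z in rad, then the closure, from 0 (fully open) to 1 (shut). In form: [[[x, y, z], turn, jaw], ...]. A call has 1 to 20 rows; each row is the pose to reach, as a shift and turn from the pose commanded when the call began; what a row does not reach only later rows make up. A row lasts 1/12 s, in which the tool goes at most 41.7 mm and 7.16 degrees, less where a joint would pass 70% of its speed; a pose out of reach is approached as far as the arm can. A call with a gripper value outside its range is refused whole. The fingers move at their own pace and stop on an object; the grip force is fixed at half the most. Time passes only in rows, so rows that repeat a pose let the fingers close. It gives the time, the measured TCP pose, the force, the opening and the grip force at its end, in the units of the state.
- ctrl.get_obs(): the state, without advancing time (a new reading comes with each control period).
- ctrl.snapshot(name): name is "scene" or "top"; returns a dict with "img" (420x560x3 uint8, red, green, blue), "fx", "fy", "cx", "cy" (pixels), "dist_coeffs" ([k1, k2, p1, p2, k3] as OpenCV has them; the pictures are not rectified), "T" (4x4, takes a point from camera to world coordinates). Camera axes: x right, y up, looking along -z (the intrinsics and any distortion apply to the point x, -y, -z); pixel columns grow to the right and rows downward; lengths in m; the calibration is good to about 2 mm. A picture is of the moment at which its call begins. There is no depth.
- ctrl.close_job(): hands the job in; it is judged then, once.
Trained networks look in a picture, given as the dict that the camera call returned (one of the last four; its "shot" number tells which), for a name from the list of things; names that differ only in an ending like _2 or _b are one class to them, and where a whole thing is asked for, a point or a joint stands for the part that bears it (a point fixed in the world has none). Each returns a list of dicts, best first, with "score" (0 to 1); they miss things now and then, are a little off and sometimes report something else, mostly with a low value. They report only what shows in the picture. A call takes as long as a camera call.
- ctrl.search_frame(picture, target): "at" ([column, row] in pixels, amid what is visible of it).
- ctrl.spot_point(picture, target): "at" ([column, row] in pixels: a listed point, or the origin of a listed thing).
The state is a dict: "clock": time; "joint_pos": joint angles; "qvel": joint speeds; "tau": joint torques, N m; "tool_pos": TCP position; "orientation": TCP orientation; "force": force on the tool from outside, world axes, zero at the start; "moment": the same for the moment, N m; "opening": finger opening in m; "gripper_force": force on a finger pad.
Only numpy, scipy, OpenCV 4.12 (cv2) and the standard library are available. Lean on these libraries where they do the work, as an engineer would, in place of code of your own. Each camera call takes 0.05 s, during which the arm holds its last target. There are 200 camera calls.

## Working session

There is one attempt and no reset: what is moved stays moved. The work goes in short steps, Python scripts to look and compute and a tool call to move; the robot and the scene stay as the last step left them, time stands still between calls to the robot, and variables do not carry over. Pictures are saved under pics/ and viewed, at most 14 in all, crops included, and the job is handed in when it is done.

Besides the shell and the picture viewer there is one more tool, called after ">>>" by a JSON object that holds its "fn" and its "kwargs". apply_moves: Moves the arm, as the interface text tells. Its arguments: {"type":"object","properties":{"commands":{"type":"array"}},"required":["commands"]}

```bash
mkdir -p pics
cat > h.py <<'E'
import numpy as np, cv2
from plant import ctrl
def ray(s,p):
    K=np.array([[s['fx'],0,s['cx']],[0,s['fy'],s['cy']],[0,0,1]],float)
    u=cv2.undistortPoints(np.array([[p]],float),K,np.array(s['dist_coeffs'],float))[0,0]
    T=np.array(s['T']); return T[:3,3],T[:3,:3]@np.array([u[0],-u[1],-1])
def at_z(s,p,z):
    o,d=ray(s,p); return (o+d*(z-o[2])/d[2])[:3]
def tri(l):
    A=np.zeros((3,3));b=np.zeros(3)
    for s,p in l:
        o,d=ray(s,p);d=d/np.linalg.norm(d);M=np.eye(3)-np.outer(d,d);A+=M;b+=M@o
    return np.linalg.solve(A,b)
def proj(s,P):
    K=np.array([[s['fx'],0,s['cx']],[0,s['fy'],s['cy']],[0,0,1]],float)
    T=np.linalg.inv(np.array(s['T']));q=T[:3,:3]@np.array(P)+T[:3,3]
    return cv2.projectPoints(np.array([[q[0],-q[1],-q[2]]]),np.zeros(3),np.zeros(3),K,np.array(s['dist_coeffs'],float))[0][0,0]
E
python3 - <<'E'
from h import *
np.set_printoptions(precision=4,suppress=True)
S={n:ctrl.snapshot(n) for n in("scene","top")}
for n,s in S.items():
    cv2.imwrite(f'pics/{n}0.png',s['img'][:,:,::-1]); print(n,np.array(s['T'])[:3,3],s['fx'])
Z=dict(label_roll_mid=.015,tape_mid=.024)
for t in ['cheese_red_mid','cheese_yellow_mid','cheese_green_mid','cheese_black_mid','board_red','board_yellow','board_green','board_black','label_roll_mid','tape_mid']:
    z=Z.get(t,0 if 'board' in t else .022 if ('red' in t or 'yell' in t) else .066)
    for n,s in S.items():
        for r in ctrl.spot_point(s,t)[:2]: print(t,n,np.round(r['at'],1),round(r['score'],2),at_z(s,r['at'],z))
print(ctrl.nose_length,ctrl.get_obs())
E
```

```text
scene [ 0.1176 -0.4325  0.7278] 392.9439217491132
top [0.3175 0.0492 1.1147] 428.4316822965415
cheese_red_mid scene [290.8 172.3] 0.61 [0.6197 0.2    0.022 ]
cheese_red_mid top [349.  251.8] 0.63 [ 0.4223 -0.1062  0.022 ]
cheese_red_mid top [228.3 176.3] 0.59 [0.6285 0.2032 0.022 ]
cheese_yellow_mid top [227.2 243.5] 0.64 [0.4497 0.2051 0.022 ]
cheese_green_mid scene [290.6 159.3] 0.86 [0.6193 0.2022 0.066 ]
cheese_green_mid top [226.6 174.9] 0.58 [0.6198 0.2014 0.066 ]
cheese_black_mid scene [291.8 170.6] 0.24 [0.5945 0.1643 0.066 ]
cheese_black_mid top [224.5 245.3] 0.79 [0.44   0.2055 0.066 ]
board_red scene [308.  291.4] 0.67 [ 0.4335 -0.1075  0.    ]
board_red top [348.1 250.3] 0.8 [ 0.4284 -0.1072  0.    ]
board_red top [285.3 250.3] 0.49 [0.4316 0.0562 0.    ]
board_yellow scene [363.1 245. ] 0.56 [ 0.6175 -0.0858  0.    ]
board_yellow top [340.3 184.2] 0.95 [ 0.606  -0.0945  0.    ]
board_green scene [321.5 212.1] 0.81 [0.6065 0.0526 0.    ]
board_green scene [237.2 201.3] 0.22 [0.4534 0.21   0.    ]
board_green top [284.7 182.4] 0.82 [0.6143 0.0543 0.    ]
board_black scene 
[... 192 characters left out ...]
0.62 [0.3698 0.3823 0.015 ]
label_roll_mid top [161.6 279.5] 0.86 [0.3608 0.3748 0.015 ]
tape_mid scene [331.4 345.9] 0.89 [ 0.3852 -0.2343  0.024 ]
tape_mid top [398.6 265.7] 0.91 [ 0.3844 -0.2297  0.024 ]
0.017 {'clock': 1.1, 'joint_pos': array([ 92.3673,  20.5488,   0.6831,  -0.0019, -70.1383, -16.5054]), 'qvel': array([ 0.0098,  0.0046,  0.032 ,  0.1958,  0.0236, -0.1618]), 'tau': array([  0.0018, -58.2398,  29.3301,   7.0027,   0.0124,  -0.    ]), 'tool_pos': array([0.1649, 0.6545, 0.2435]), 'orientation': array([179.9956,   0.0005, -14.1388]), 'force': array([ 0.0601, -0.3222, -0.2712]), 'moment': array([-0.0605, -0.0277,  0.0534]), 'gripper_force': 0.0, 'opening': 0.08737662510893043}
```

View pics/scene0.png

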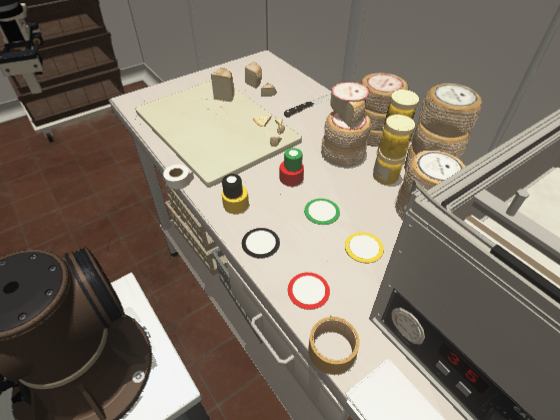

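View pics/top0.png

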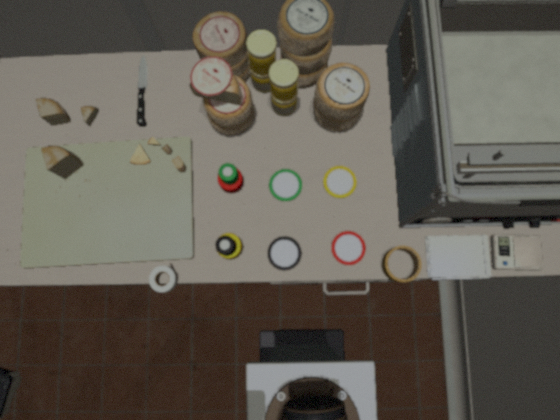

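The scene view shows green on red at about (291,165) and black on yellow at about (234,193). The boards are at (322,211) green, (364,247) yellow, (261,242) black and (308,290) red, and the networks agree. Next I refine these positions with colour fits.

```bash
cat >> h.py <<'E'
def mask(img,c):
    h=cv2.cvtColor(img,cv2.COLOR_RGB2HSV).astype(int);H,S,V=h[...,0],h[...,1],h[...,2]
    if c=='black': return V<70
    if c=='pale': return (S<60)&(V>150)
    k=(S>130)&(V>60)
    return k&{'red':(H<8)|(H>172),'yellow':(H>20)&(H<35),'green':(H>45)&(H<90)}[c]
def fit(s,c,P,r=26,kind='hull'):
    u=proj(s,P);m=mask(s['img'],c).astype(np.uint8)
    roi=np.zeros_like(m);cv2.circle(roi,tuple(int(round(v)) for v in u),r,1,-1);m&=roi
    n,L,st,ce=cv2.connectedComponentsWithStats(m,connectivity=8)
    if n<2: return None
    i=1+np.argmax(st[1:,4]);pts=cv2.findNonZero((L==i).astype(np.uint8))
    hull=cv2.convexHull(pts)
    if len(hull)<5: return None
    return cv2.fitEllipse(hull),st[i,4],at_z(s,cv2.fitEllipse(hull)[0],P[2])
E
python3 - <<'E'
from h import *
np.set_printoptions(precision=4,suppress=True)
for n in("scene","top"):
    s=ctrl.snapshot(n)
    for c,p in dict(red=(.431,-.107),yellow=(.609,-.091),green=(.61,.053),black=(.425,.06)).items():
        e=fit(s,c,(*p,.004)); print(n,'board',c,e and (np.round(e[0][1],1),e[1],e[2]))
    for c,p in dict(green=(.62,.202),black=(.442,.206)).items():
        e=fit(s,'pale',(*p,.088),10); print(n,'disc',c,e and (np.round(e[0][1],1),e[1],e[2]))
    q=s['img'][140:290,200:400] if n=='scene' else s['img'][150:270,200:380]
    cv2.imwrite(f'pics/{n}1.png',cv2.resize(q,None,fx=4,fy=4,interpolation=cv2.INTER_CUBIC)[:,:,::-1])
E
```

```text
scene board red (array([36.2, 41.7]), np.int32(436), array([ 0.4338, -0.1077,  0.004 ]))
scene board yellow (array([29.2, 38.8]), np.int32(311), array([ 0.6116, -0.0931,  0.004 ]))
scene board green (array([24.5, 33.8]), np.int32(166), array([0.6061, 0.0529, 0.004 ]))
scene board black (array([29.1, 36.7]), np.int32(239), array([0.4232, 0.0593, 0.004 ]))
scene disc green (array([5.7, 9.5]), np.int32(47), array([0.6244, 0.1999, 0.088 ]))
scene disc black (array([6.8, 9.6]), np.int32(56), array([0.4412, 0.2053, 0.088 ]))
top board red (array([32.3, 33.4]), np.int32(204), array([ 0.435 , -0.1066,  0.004 ]))
top board yellow (array([31.1, 32.2]), np.int32(192), array([ 0.6124, -0.0919,  0.004 ]))
top board green None
top board black (array([32. , 32.2]), np.int32(143), array([0.4246, 0.0596, 0.004 ]))
top disc green (array([6.1, 7.1]), np.int32(40), array([0.6237, 0.1972, 0.088 ]))
top disc black (array([6.3, 6.9]), np.int32(38), array([0.4396, 0.2032, 0.088 ]))
```

View pics/top1.png

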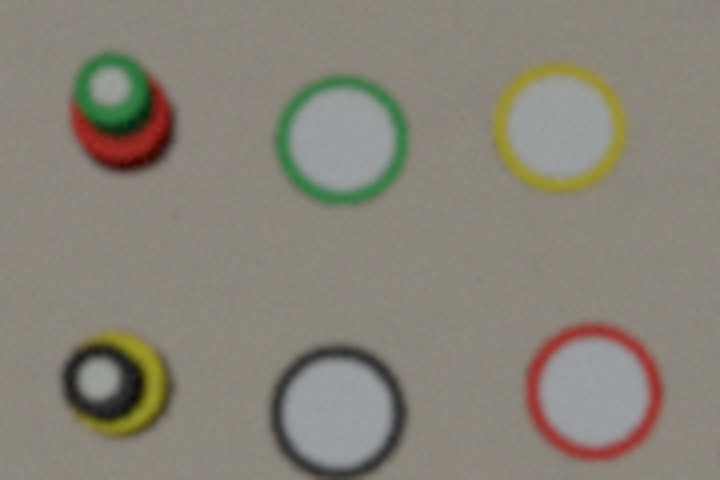

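Green's disc is at about (0.624, 0.199) and black's at (0.440, 0.204). The boards are red (.434,-.107), yellow (.612,-.0925), green (.607,.053) and black (.424,.0595). I'll close along y throughout.

>>> {"fn": "apply_moves", "kwargs": {"commands": [[[45.9,-45.55,0],0.247,0],[[45.9,-45.55,0],0.247,0],[[45.9,-45.55,0],0.247,0],[[45.9,-45.55,0],0.247,0],[[45.9,-45.55,0],0.247,0],[[45.9,-45.55,0],0.247,0],[[45.9,-45.55,0],0.247,0],[[45.9,-45.55,0],0.247,0],[[45.9,-45.55,0],0.247,0],[[45.9,-45.55,0],0.247,0],[[45.9,-45.55,0],0.247,0],[[45.9,-45.55,0],0.247,0],[[45.9,-45.55,0],0.247,0],[[45.9,-45.55,0],0.247,0],[[45.9,-45.55,0],0.247,0],[[45.9,-45.55,0],0.247,0],[[45.9,-45.55,0],0.247,0],[[45.9,-45.55,-5],0.247,0],[[45.9,-45.55,-8],0.247,0],[[45.9,-45.55,-8],0.247,0]]}}

```text
clock: 2.87
tool_pos: [0.6196, 0.1971, 0.1558]
orientation: [179.8, 0.6, -0.1]
force: [-1.7, -0.7, -1.7]
opening: 0.0876
gripper_force: 0.0
```

Run:
```python
from h import *
np.set_printoptions(precision=4,suppress=True)
s=ctrl.snapshot('scene');t=ctrl.snapshot('top');ctrl.snapshot('scene')
o=ctrl.get_obs();print(o['tool_pos'],o['orientation'],o['force'],np.abs(o['qvel']).max())
for c,p in dict(green=(.62,.202)).items():
    e=fit(s,'pale',(*p,.088),10); print(e and e[1:])
cv2.imwrite('pics/a.png',cv2.resize(s['img'][60:230,200:400],None,fx=3,fy=3)[:,:,::-1])
```

```text
[0.6247 0.1995 0.1652] [179.9799  -0.0768   0.0687] [ 0.3621 -0.1735  1.7883] 1.586441022686654
(np.int32(22), array([0.6447, 0.2116, 0.088 ]))
```

View pics/a.png

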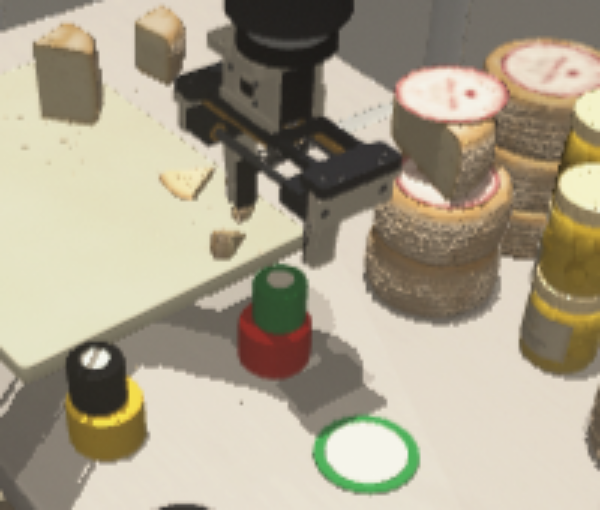

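The gripper hangs squarely above the green/red stack and clear of the jars. Descend and close.

>>> {"fn": "apply_moves", "kwargs": {"commands": [[[0,0,-2.5],0,0],[[0,0,-5],0,0],[[0,0,-7],0,0],[[0,0,-8.5],0,0],[[0,0,-9.2],0,0],[[0,0,-9.6],0,0],[[0,0,-9.6],0,0],[[0,0,-9.6],0,0],[[0,0,-9.6],0,0.3],[[0,0,-9.6],0,0.4],[[0,0,-9.6],0,0.5],[[0,0,-9.6],0,0.6],[[0,0,-9.6],0,1],[[0,0,-9.6],0,1],[[0,0,-9.6],0,1],[[0,0,-9.6],0,1]]}}

```text
clock: 4.35
tool_pos: [0.6239, 0.1989, 0.0676]
orientation: [180.0, 0.0, 0.0]
force: [-0.3, -0.3, 1.1]
opening: 0.0477
gripper_force: 30.0
```

>>> {"fn": "apply_moves", "kwargs": {"commands": [[[0,0,0.7],0,1],[[0,0,2],0,1],[[0,0,4],0,1],[[-0.3,-2.0,4],0,1],[[-0.6,-5,4],0,1],[[-1,-8.5,4],0,1],[[-1.4,-12,4],0,1],[[-1.7,-14,3.5],0,1],[[-1.7,-14.6,2],0,1],[[-1.7,-14.6,0],0,1],[[-1.7,-14.6,-2],0,1],[[-1.7,-14.6,-3],0,1],[[-1.7,-14.6,-3.5],0,1],[[-1.7,-14.6,-3.8],0,1],[[-1.7,-14.6,-3.9],0,1],[[-1.7,-14.6,-4],0,1],[[-1.7,-14.6,-4],0,1],[[-1.7,-14.6,-4],0,1],[[-1.7,-14.6,-4],0,1]]}}

```text
clock: 5.93
tool_pos: [0.6072, 0.0533, 0.0282]
orientation: [-180.0, -0.1, 0.0]
force: [0.5, -0.1, -0.4]
opening: 0.0472
gripper_force: 30.0
```

>>> {"fn": "apply_moves", "kwargs": {"commands": [[[0,0,-0.05],0,1],[[0,0,-0.05],0,1],[[0,0,-0.05],0,0.4],[[0,0,-0.05],0,0.3],[[0,0,-0.05],0,0.1],[[0,0,-0.05],0,0],[[0,0,-0.05],0,0],[[0,0,1],0,0],[[0,0,3],0,0],[[0,0,6],0,0],[[0,0,10],0,0],[[0,0,13],0,0],[[-4,4,13],0,0],[[-8,8,13],0,0],[[-12,11,13],0,0],[[-15,13.5,13],0,0],[[-16.7,15.1,13],0,0],[[-16.7,15.1,13],0,0],[[-16.7,15.1,13],0,0],[[-16.7,15.1,13],0,0]]}}

```text
clock: 7.6
tool_pos: [0.4394, 0.2049, 0.1587]
orientation: [-179.9, -0.1, 0.2]
force: [0.4, -0.3, 0.2]
opening: 0.088
gripper_force: 0.0
```

Run:
```python
from h import *
np.set_printoptions(precision=4,suppress=True)
for n in('scene','top'):
    s=ctrl.snapshot(n);print(n)
    e=fit(s,'pale',(.607,.053,.048),10); print('green',e and e[1:])
    e=fit(s,'pale',(.44,.204,.088),10); print('black',e and e[1:])
    e=fit(s,'pale',(.622,.2,.044),14); print('red',e and e[1:],e and np.round(e[0][1],1))
    if n=='scene':cv2.imwrite('pics/b.png',cv2.resize(s['img'][90:290,180:400],None,fx=3,fy=3)[:,:,::-1])
o=ctrl.get_obs();print(o['tool_pos'],o['clock'])
```

```text
scene
green (np.int32(56), array([0.6073, 0.0555, 0.048 ]))
black (np.int32(38), array([0.4454, 0.2262, 0.088 ]))
red (np.int32(183), array([0.6219, 0.1986, 0.044 ])) [27.9 28. ]
top
green (np.int32(71), array([0.6065, 0.0536, 0.048 ]))
black None
red (np.int32(103), array([0.6248, 0.2021, 0.044 ])) [26.2 27.5]
[0.4403 0.204  0.1581] 7.7
```

View pics/b.png

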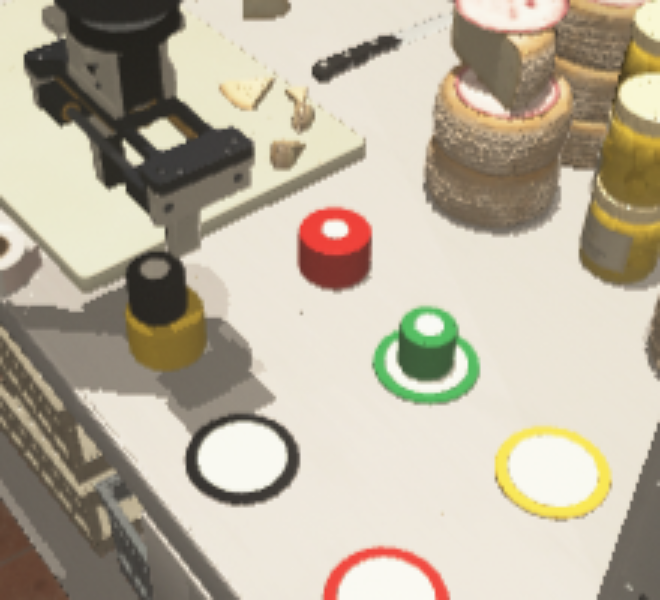

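Green stands upright in the middle of its board at crop (428,350), and red is free at (335,248). Next is black.

>>> {"fn": "apply_moves", "kwargs": {"commands": [[[0,0,-2.5],0,0],[[0,0,-5],0,0],[[0,0,-7],0,0],[[0,0,-8.2],0,0],[[0,0,-8.7],0,0],[[0,0,-9],0,0],[[0,0,-9],0,0],[[0,0,-9],0,0],[[0,0,-9],0,0.3],[[0,0,-9],0,0.4],[[0,0,-9],0,0.5],[[0,0,-9],0,0.6],[[0,0,-9],0,1],[[0,0,-9],0,1],[[0,0,-9],0,1],[[0,0,-9],0,1]]}}

```text
clock: 9.03
tool_pos: [0.4399, 0.204, 0.0676]
orientation: [180.0, 0.0, 0.0]
force: [-0.6, 0.2, 2.8]
opening: 0.0474
gripper_force: 30.0
```

>>> {"fn": "apply_moves", "kwargs": {"commands": [[[0,0,0.7],0,1],[[0,0,2],0,1],[[0,0,4],0,1],[[-0.3,-2.0,4],0,1],[[-0.6,-5,4],0,1],[[-1,-8.5,4],0,1],[[-1.4,-12,4],0,1],[[-1.6,-14,3.5],0,1],[[-1.6,-14.45,2],0,1],[[-1.6,-14.45,0],0,1],[[-1.6,-14.45,-2],0,1],[[-1.6,-14.45,-3],0,1],[[-1.6,-14.45,-3.5],0,1],[[-1.6,-14.45,-3.8],0,1],[[-1.6,-14.45,-3.9],0,1],[[-1.6,-14.45,-4],0,1],[[-1.6,-14.45,-4],0,1],[[-1.6,-14.45,-4],0,1],[[-1.6,-14.45,-4],0,1]]}}

```text
clock: 10.62
tool_pos: [0.4242, 0.0597, 0.028]
orientation: [-180.0, -0.0, 0.0]
force: [0.7, -0.6, -0.8]
opening: 0.0474
gripper_force: 30.0
```

>>> {"fn": "apply_moves", "kwargs": {"commands": [[[0,0,-0.05],0,1],[[0,0,-0.05],0,1],[[0,0,-0.05],0,0.4],[[0,0,-0.05],0,0.3],[[0,0,-0.05],0,0.1],[[0,0,-0.05],0,0],[[0,0,-0.05],0,0],[[0,0,1],0,0],[[0,0,3],0,0],[[0,0,6],0,0],[[0,0,10],0,0],[[0,0,13],0,0],[[4,0,17],0,0],[[8,0,20],0,0],[[10,0,20],0,0],[[10,0,20],0,0]]}}

```text
clock: 11.95
tool_pos: [0.5308, 0.0604, 0.231]
orientation: [-179.9, -0.4, 0.0]
force: [1.3, 0.0, 1.0]
opening: 0.088
gripper_force: 0.0
```

Run:
```python
from h import *
np.set_printoptions(precision=4,suppress=True)
for n in('scene','top'):
    s=ctrl.snapshot(n);print(n)
    for nm,c,P,r in (('green','pale',(.607,.053,.048),10),('black','pale',(.424,.06,.048),10),('redD','pale',(.622,.2,.044),8),('yelD','pale',(.449,.204,.044),8)):
        e=fit(s,c,P,r); print(nm,e and e[1:],e and np.round(e[0][1],1))
    for t in ('cheese_red_mid','cheese_yellow_mid'):
        for r in ctrl.spot_point(s,t)[:1]: print(t,round(r['score'],2),at_z(s,r['at'],.022))
    q=s['img'][130:290,200:400] if n=='scene' else s['img'][140:280,200:380]
    cv2.imwrite(f'pics/c{n}.png',cv2.resize(q,None,fx=3,fy=3)[:,:,::-1])
a=cv2.imread('pics/cscene.png');b=cv2.imread('pics/ctop.png');o=np.zeros((480,600,3),np.uint8)
cv2.imwrite('pics/c.png',np.vstack([cv2.resize(a,None,fx=.66,fy=.66),cv2.resize(b,(a.shape[1]*66//100,270))]))
o=ctrl.get_obs();print(o['tool_pos'],o['clock'])
```

```text
scene
green (np.int32(56), array([0.6073, 0.0555, 0.048 ])) [6.9 9.3]
black (np.int32(73), array([0.4246, 0.0626, 0.048 ])) [ 8.3 10.4]
redD (np.int32(37), array([0.621 , 0.2005, 0.044 ])) [5.6 7.9]
yelD (np.int32(25), array([0.445 , 0.1999, 0.044 ])) [4.3 7. ]
cheese_red_mid 0.78 [0.6213 0.2075 0.022 ]
cheese_yellow_mid 0.84 [0.4476 0.2063 0.022 ]
top
green None None
black (np.int32(72), array([0.4243, 0.0604, 0.048 ])) [9.1 9.2]
redD None None
yelD None None
cheese_red_mid 0.37 [ 0.6079 -0.0925  0.022 ]
cheese_yellow_mid 0.71 [0.4419 0.2033 0.022 ]
[0.5227 0.0593 0.2269] 12.25
```

View pics/c.png

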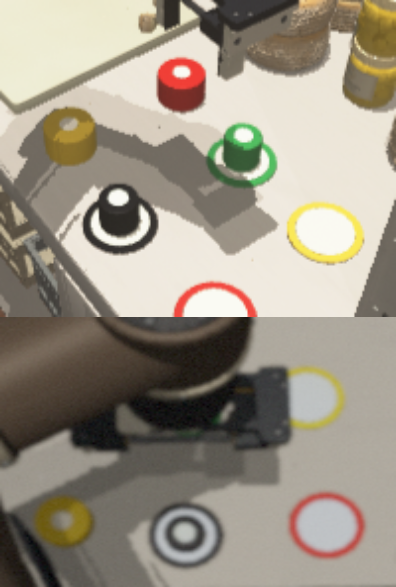

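Run:
```python
from h import *
np.set_printoptions(precision=4,suppress=True)
for n in('scene','top'):
    s=ctrl.snapshot(n);h=cv2.cvtColor(s['img'],cv2.COLOR_RGB2HSV).astype(int)
    u=proj(s,(.447,.203,.044));roi=np.zeros(h.shape[:2],np.uint8);cv2.circle(roi,tuple(int(round(v)) for v in u),24,1,-1)
    m=((h[...,1]>115)&(abs(h[...,0]-26)<8)).astype(np.uint8)&roi
    nn,L,st,ce=cv2.connectedComponentsWithStats(m);i=1+np.argmax(st[1:,4]);hull=cv2.convexHull(cv2.findNonZero((L==i).astype(np.uint8)))
    f=np.zeros_like(m);cv2.fillPoly(f,[hull],1)
    # hole = disc
    hole=(f&(1-m));nn,L,st,ce=cv2.connectedComponentsWithStats(hole);j=1+np.argmax(st[1:,4])
    print(n,'disc',st[j],at_z(s,ce[j],.044),'hull',cv2.boundingRect(hull), at_z(s,cv2.fitEllipse(hull)[0],.022))
    if n=='top':
        e=fit(s,'black',(.424,.06,.048),10)
```

```text
scene disc [230 189   9   7  53] [0.4443 0.2032 0.044 ] hull (222, 185, 27, 29) [0.4438 0.2031 0.022 ]
top disc [223 240  10  11  81] [0.4436 0.2006 0.044 ] hull (216, 233, 26, 26) [0.4443 0.2018 0.022 ]
```

>>> {"fn": "apply_moves", "kwargs": {"commands": [[[-2.5,4,0],0,0],[[-4.5,8,0],0,0],[[-6.5,11.5,-2],0,0],[[-8,14.2,-4],0,0],[[-8,14.2,-7],0,0],[[-8,14.2,-10],0,0],[[-8,14.2,-13],0,0],[[-8,14.2,-16],0,0],[[-8,14.2,-18],0,0],[[-8,14.2,-19.3],0,0],[[-8,14.2,-19.8],0,0],[[-8,14.2,-20.1],0,0],[[-8,14.2,-20.1],0,0],[[-8,14.2,-20.1],0,0.1],[[-8,14.2,-20.1],0,0.2],[[-8,14.2,-20.1],0,0.3],[[-8,14.2,-20.1],0,1],[[-8,14.2,-20.1],0,1],[[-8,14.2,-20.1],0,1],[[-8,14.2,-20.1],0,1]]}}

```text
clock: 14.02
tool_pos: [0.4441, 0.2016, 0.0272]
orientation: [-180.0, -0.0, 0.0]
force: [-1.7, -0.8, 6.8]
opening: 0.0653
gripper_force: 30.0
```

>>> {"fn": "apply_moves", "kwargs": {"commands": [[[0,0,0.7],0,1],[[0,0,2],0,1],[[0,0,5],0,1],[[0,0,8.5],0,1],[[1,-1.5,10.5],0,1],[[3,-5,10.5],0,1],[[5,-8.5,10.5],0,1],[[7,-12,10.5],0,1],[[9,-15.5,10.5],0,1],[[11,-19,10.5],0,1],[[13,-22.5,10.5],0,1],[[15,-26,10.5],0,1],[[16.4,-28.5,10.5],0,1],[[16.8,-29.4,9.5],0,1],[[16.8,-29.4,7.5],0,1],[[16.8,-29.4,5.5],0,1],[[16.8,-29.4,4],0,1],[[16.8,-29.4,3],0,1],[[16.8,-29.4,3],0,1]]}}

```text
clock: 15.6
tool_pos: [0.6101, -0.0924, 0.0543]
orientation: [180.0, 0.2, -0.0]
force: [-0.8, 0.4, -1.2]
opening: 0.065
gripper_force: 30.0
```

>>> {"fn": "apply_moves", "kwargs": {"commands": [[[0,0,-1],0,1],[[0,0,-1.8],0,1],[[0,0,-2.2],0,1],[[0,0,-2.4],0,1],[[0,0,-2.5],0,1],[[0,0,-2.55],0,1],[[0,0,-2.55],0,1],[[0,0,-2.55],0,1],[[0,0,-2.55],0,1]]}}

```text
clock: 16.35
tool_pos: [0.6122, -0.0925, 0.0314]
orientation: [-180.0, -0.0, 0.0]
force: [-0.2, 0.5, -1.5]
opening: 0.0656
gripper_force: 30.0
```

>>> {"fn": "apply_moves", "kwargs": {"commands": [[[0,0,-0.05],0,1],[[0,0,-0.05],0,1],[[0,0,-0.05],0,0.2],[[0,0,-0.05],0,0.1],[[0,0,-0.05],0,0],[[0,0,-0.05],0,0],[[0,0,-0.05],0,0],[[0,0,1],0,0],[[0,0,3],0,0],[[0,0,6],0,0],[[0,0,10],0,0],[[0,0,14],0,0],[[0,4,14],0,0],[[0,8,14],0,0],[[-4,8,14],0,0],[[-8,8,14],0,0],[[-10,8,14],0,0],[[-10,8,14],0,0]]}}

```text
clock: 17.85
tool_pos: [0.5079, -0.0126, 0.1721]
orientation: [-180.0, 0.0, 0.0]
force: [-0.2, -0.5, -0.9]
opening: 0.0877
gripper_force: 0.0
```

Run:
```python
from h import *
np.set_printoptions(precision=4,suppress=True)
for n in('scene','top'):
    s=ctrl.snapshot(n);print(n)
    for nm,c,P,r in (('yelD','pale',(.612,-.0925,.048),8),('redD','pale',(.622,.2,.044),8)):
        e=fit(s,c,P,r); print(nm,e and e[1:],e and np.round(e[0][1],1))
    e=fit(s,'red',(.622,.2,.022),24);print(e and e[1:])
    if n=='scene':cv2.imwrite('pics/d.png',cv2.resize(s['img'][90:290,180:400],None,fx=2,fy=2)[:,:,::-1])
o=ctrl.get_obs();print(o['tool_pos'],o['clock'])
```

```text
scene
yelD (np.int32(67), array([ 0.6121, -0.091 ,  0.048 ])) [ 7.8 10. ]
redD None None
(np.int32(168), array([0.6003, 0.1999, 0.022 ]))
top
yelD None None
redD (np.int32(16), array([0.6161, 0.1868, 0.044 ])) [4.  6.8]
None
[ 0.5119 -0.0123  0.1725] 17.95
```

View pics/d.png

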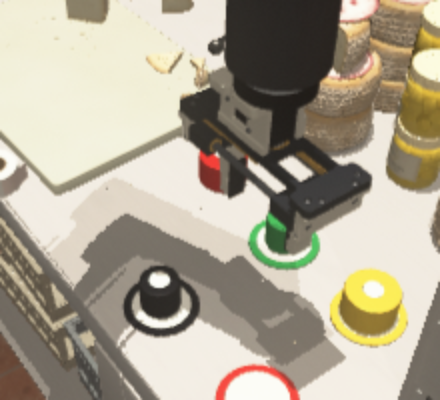

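Yellow stands in the middle of its board at crop (372,295). Red is next, at (.622,.199).

>>> {"fn": "apply_moves", "kwargs": {"commands": [[[2,4,0],0,0],[[4,8,0],0,0],[[6,12,0],0,0],[[8,15.5,0],0,0],[[9.8,19,0],0,0],[[11,21.15,0],0,0],[[11,21.15,0],0,0],[[11,21.15,0],0,0],[[11,21.15,-3],0,0],[[11,21.15,-6],0,0],[[11,21.15,-9],0,0],[[11,21.15,-11.5],0,0],[[11,21.15,-13],0,0],[[11,21.15,-14],0,0],[[11,21.15,-14.5],0,0],[[11,21.15,-14.5],0,0],[[11,21.15,-14.5],0,0.1],[[11,21.15,-14.5],0,0.2],[[11,21.15,-14.5],0,0.3],[[11,21.15,-14.5],0,0.3]]}}

```text
clock: 19.62
tool_pos: [0.6224, 0.1991, 0.0272]
orientation: [-180.0, -0.1, 0.0]
force: [0.9, -2.2, 1.0]
opening: 0.0667
gripper_force: 0.8
```

>>> {"fn": "apply_moves", "kwargs": {"commands": [[[0,0,0],0,1],[[0,0,0],0,1],[[0,0,0],0,1],[[0,0,0],0,1]]}}

```text
clock: 19.95
tool_pos: [0.6224, 0.1991, 0.0272]
orientation: [-180.0, -0.1, 0.0]
force: [-1.3, -1.1, 6.7]
opening: 0.0658
gripper_force: 30.0
```

>>> {"fn": "apply_moves", "kwargs": {"commands": [[[0,0,0.7],0,1],[[0,0,2],0,1],[[0,0,5],0,1],[[0,0,8.5],0,1],[[-1,-1.6,10.5],0,1],[[-3,-5,10.5],0,1],[[-5,-8.2,10.5],0,1],[[-7,-11.4,10.5],0,1],[[-9,-14.7,10.5],0,1],[[-11,-18,10.5],0,1],[[-13,-21.2,10.5],0,1],[[-15,-24.5,10.5],0,1],[[-17,-27.7,10.5],0,1],[[-18.3,-29.8,10.5],0,1],[[-18.8,-30.6,9.5],0,1],[[-18.8,-30.6,7.5],0,1],[[-18.8,-30.6,5.5],0,1],[[-18.8,-30.6,4],0,1],[[-18.8,-30.6,3],0,1],[[-18.8,-30.6,3],0,1]]}}

```text
clock: 21.62
tool_pos: [0.4324, -0.1071, 0.0545]
orientation: [180.0, 0.2, -0.0]
force: [-0.4, 0.6, -2.7]
opening: 0.0656
gripper_force: 30.0
```

>>> {"fn": "apply_moves", "kwargs": {"commands": [[[0,0,-1],0,1],[[0,0,-1.8],0,1],[[0,0,-2.2],0,1],[[0,0,-2.4],0,1],[[0,0,-2.5],0,1],[[0,0,-2.6],0,1],[[0,0,-2.6],0,1],[[0,0,-2.6],0,1],[[0,0,-2.6],0,1]]}}

```text
clock: 22.37
tool_pos: [0.4339, -0.107, 0.0311]
orientation: [180.0, -0.0, 0.0]
force: [-4.1, 2.5, 10.1]
opening: 0.0657
gripper_force: 30.0
```

Red is on its board. Release and retreat.

>>> {"fn": "apply_moves", "kwargs": {"commands": [[[0,0,0],0,0.2],[[0,0,0],0,0.1],[[0,0,0],0,0],[[0,0,0],0,0],[[0,0,0],0,0],[[0,0,1],0,0],[[0,0,3],0,0],[[0,0,6],0,0],[[0,0,10],0,0],[[0,0,14],0,0],[[0,0,18],0,0],[[2,4,20],0,0],[[4,8,20],0,0],[[6,12,20],0,0],[[6,16,20],0,0],[[6,20,20],0,0],[[6,24,20],0,0],[[6,28,20],0,0],[[6,32,20],0,0],[[6,32,20],0,0]]}}

```text
clock: 24.03
tool_pos: [0.4942, 0.2185, 0.2297]
orientation: [-180.0, -0.0, 0.2]
force: [0.5, -0.2, 1.0]
opening: 0.0879
gripper_force: 0.0
```

Run:
```python
from h import *
np.set_printoptions(precision=4,suppress=True)
for n in('scene','top'):
    s=ctrl.snapshot(n);print(n)
    for nm,P in dict(red=(.434,-.107,.048),yel=(.612,-.0925,.048),grn=(.607,.053,.048),blk=(.424,.06,.048)).items():
        e=fit(s,'pale',P,8); print(nm,e and e[1:])
    for t in ('label_roll_mid','tape_mid'):
        for r in ctrl.spot_point(s,t)[:1]: print(t,np.round(r['at'],1))
    q=s['img'][90:370,160:400] if n=='scene' else s['img'][140:300,140:440]
    cv2.imwrite(f'pics/e{n}.png',cv2.resize(q,None,fx=2,fy=2)[:,:,::-1])
```

```text
scene
red (np.int32(89), array([ 0.4313, -0.1051,  0.048 ]))
yel (np.int32(66), array([ 0.6121, -0.0908,  0.048 ]))
grn (np.int32(56), array([0.6073, 0.0555, 0.048 ]))
blk (np.int32(73), array([0.4246, 0.0626, 0.048 ]))
label_roll_mid [176.  176.5]
tape_mid [333.9 343.2]
top
red (np.int32(69), array([ 0.4312, -0.1065,  0.048 ]))
yel (np.int32(63), array([ 0.6114, -0.092 ,  0.048 ]))
grn (np.int32(79), array([0.6066, 0.0542, 0.048 ]))
blk (np.int32(61), array([0.4244, 0.0602, 0.048 ]))
label_roll_mid [160.5 277.8]
tape_mid [398.5 264.8]
```

View pics/escene.png

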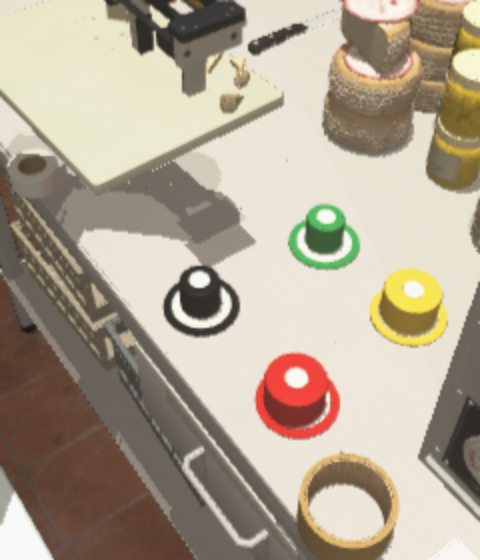

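View pics/etop.png

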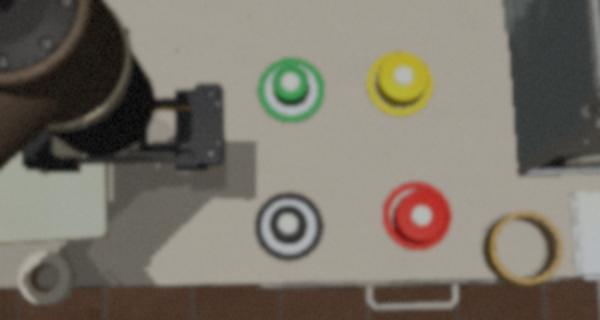

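All four cheeses stand upright on the right boards, and the rolls haven't moved (tape at crop (348,505), label roll at (35,175)). Red sits about 3 mm short in x, so with plenty of time left I'll nudge it.

>>> {"fn": "apply_moves", "kwargs": {"commands": [[[-1,-4,0],0,0],[[-2,-8,0],0,0],[[-3,-12,0],0,0],[[-4,-16,0],0,0],[[-5,-20,0],0,0],[[-6.2,-24,0],0,0],[[-6.2,-28,0],0,0],[[-6.2,-31,0],0,0],[[-6.2,-32,0],0,0],[[-6.2,-32,-1],0,0],[[-6.2,-32,-4],0,0],[[-6.2,-32,-7.5],0,0],[[-6.2,-32,-11],0,0],[[-6.2,-32,-14],0,0],[[-6.2,-32,-16.5],0,0],[[-6.2,-32,-18.5],0,0],[[-6.2,-32,-19.5],0,0],[[-6.2,-32,-20],0,0],[[-6.2,-32,-20],0,0],[[-6.2,-32,-20],0,0]]}}

```text
clock: 26.0
tool_pos: [0.432, -0.1069, 0.0303]
orientation: [180.0, -0.0, 0.0]
force: [-0.3, -0.2, 0.5]
opening: 0.0876
gripper_force: 0.0
```

>>> {"fn": "apply_moves", "kwargs": {"commands": [[[0,0,0],0,0.1],[[0,0,0],0,0.2],[[0,0,0],0,0.3],[[0,0,0],0,1],[[0,0,0],0,1],[[0,0,0],0,1],[[0,0,0.3],0,1],[[0,0,0.6],0,1],[[0.15,0,0.6],0,1],[[0.3,0,0.6],0,1],[[0.3,0,0.6],0,1],[[0.3,0,0.6],0,1],[[0.3,0,0.3],0,1],[[0.3,0,0.1],0,1],[[0.3,0,0],0,1],[[0.3,0,0],0,1],[[0.3,0,0],0,1],[[0.3,0,0],0,1]]}}

```text
clock: 27.5
tool_pos: [0.4348, -0.107, 0.0306]
orientation: [180.0, 0.0, 0.0]
force: [-5.1, 1.7, 14.7]
opening: 0.0656
gripper_force: 30.0
```

>>> {"fn": "apply_moves", "kwargs": {"commands": [[[0,0,0],0,0.2],[[0,0,0],0,0.1],[[0,0,0],0,0],[[0,0,0],0,0],[[0,0,0],0,0],[[0,0,1],0,0],[[0,0,3],0,0],[[0,0,6],0,0],[[0,0,10],0,0],[[0,0,14],0,0],[[0,0,18],0,0],[[2,4,20],0,0],[[4,8,20],0,0],[[6,12,20],0,0],[[6,16,20],0,0],[[6,20,20],0,0],[[6,24,20],0,0],[[6,28,20],0,0],[[6,32,20],0,0],[[6,32,20],0,0]]}}

```text
clock: 29.17
tool_pos: [0.4951, 0.2185, 0.2296]
orientation: [-180.0, -0.0, 0.2]
force: [0.3, -0.8, -0.1]
opening: 0.0877
gripper_force: 0.0
```

Run:
```python
from h import *
np.set_printoptions(precision=4,suppress=True)
for n in('scene','top'):
    s=ctrl.snapshot(n);print(n)
    for nm,P in dict(red=(.434,-.107,.048),yel=(.612,-.0925,.048),grn=(.607,.053,.048),blk=(.424,.06,.048)).items():
        e=fit(s,'pale',P,8); print(nm,e and e[1:])
    q=s['img'][90:370,160:400] if n=='scene' else s['img'][140:300,140:440]
    cv2.imwrite(f'pics/f{n}.png',cv2.resize(q,None,fx=2,fy=2)[:,:,::-1])
```

```text
scene
red (np.int32(88), array([ 0.4338, -0.1052,  0.048 ]))
yel (np.int32(66), array([ 0.6121, -0.0908,  0.048 ]))
grn (np.int32(56), array([0.6073, 0.0555, 0.048 ]))
blk (np.int32(73), array([0.4246, 0.0626, 0.048 ]))
top
red (np.int32(70), array([ 0.4336, -0.1066,  0.048 ]))
yel (np.int32(63), array([ 0.6114, -0.092 ,  0.048 ]))
grn (np.int32(78), array([0.6069, 0.054 , 0.048 ]))
blk (np.int32(59), array([0.4243, 0.06  , 0.048 ]))
```

View pics/ftop.png

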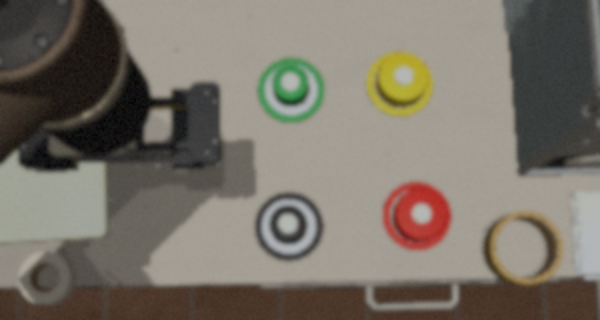

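All four cheeses are now centred, with red at crop (420,213). Handing in.

```bash
python3 -c "
from plant import ctrl
print(ctrl.close_job())"
```

```text
the job is handed in; nothing more can be done
None
```

Both stacks are apart, and each cheese stands upright on the board of its colour, within about 2 mm of the middle by camera; the label and tape rolls were not touched, and the job was handed in at about 29 s.

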